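# Bed a biscuit tin in the V jig and close the keeper

## Robot

A 6-joint arm with a two-finger parallel gripper is mounted at the origin on the work surface. World frame = base frame: x ahead of the robot, y to its left, z up, the work surface at z = 0. Lengths are in m, angles in degrees, forces in N, time in s.
With the tool pointing down it reaches from about 0.4 to 0.825 m from the base axis. Payload 7 kg.
Tool frame: the origin (TCP) lies at the very end of the fingers, on their centre line; the grasp point (between the pads) lies 19 mm behind it (ctrl.grip_depth is the distance from the TCP to the grasp point, in m); z points along the fingers, y is the line along which they close (so a half turn about z gives the same grasp; the last joint's range is limited). The gripper opens to 88 mm and grips with 3 to 60 N. Pads are 19 mm wide; open, the fingers measure 130 mm over their backs; the gripper's body (78 mm by 193 mm) begins 47 mm behind the grasp point.
Start: joints at [-56.603, 20.546, 0.682, 0, -70.136, -16.507], TCP at [0.196, -0.646, 0.227] pointing down, gripper open.
Joint ranges: [-176.03, 176.03], [-82.01, 121.73], [-58.28, 71.71], [-173.87, 95.51], [-174.79, -0.11], [-173.66, 173.66]. Speed limits (degrees/s): [136.94, 136.94, 172.46, 180, 180, 180].

## Interface

Orientations are given as [roll, pitch, yaw] about the fixed x, y, z axes, in that order (R = Rz(yaw) Ry(pitch) Rx(roll)).
In Python, from plant import get_obs, eyes, ctrl, spotter gives the robot as it stands.
- The arm moves only by the shell command python3 -m crank 'ROWS'. ROWS is JSON, one flat list of numbers, 7 for each row, row after row: the turn, a rotation vector about the tool's x, y, z in rad, then the shift along the tool's x, y, z in mm, then the opening, from 0 (shut) to 1 (fully open). A call has 1 to 5 rows; each row shifts and turns the commanded pose from where the row before left it, along the tool's axes as they then stand; what a row does not reach is not made up. A row lasts 1/8 s, in which the tool goes at most 62.5 mm and 10.7 degrees, less where a joint would pass 70% of its speed; a pose out of reach is approached as far as the arm can. A call is refused whole if a number of a shift passes 62.5 or a number of a turn 0.188, either way. A call with a gripper value outside its range is refused whole. The fingers move at their own pace and stop on an object; the grip force is fixed at half the most. Time passes only in rows, so rows that do not move let the fingers close. It gives the time, the measured TCP pose, the force, the opening and the grip force at its end, in the units of the state.
- get_obs(): the state, without advancing time (a new reading comes with each control period).
- eyes.snapshot(name): name is "scene" or "top" or "wrist"; returns the picture (420x560x3 uint8, blue, green, red); there is no depth.
- eyes.camera_model(name): a dict with "fx", "fy", "cx", "cy" (pixels), "extrinsics" (4x4, takes a point from camera to world coordinates). Camera axes: x right, y down, z forward; pixel columns grow to the right and rows downward; lengths in m; the calibration is good to about 2 mm. A picture is of the moment at which its call begins: read the wrist's pose just before it. camera_model takes no time and is no camera call; for the wrist camera it gives the pose at the moment of the call.
- ctrl.close_job(): hands the job in; it is judged then, once.
Trained networks look in the newest picture that a camera, given by its name, has taken for a name from the list of things; names that differ only in an ending like _2 or _b are one class to them, and where a whole thing is asked for, a point or a joint stands for the part that bears it (a point fixed in the world has none). Each returns a list of dicts, best first, with "p" (0 to 1); they miss things now and then, are a little off and sometimes report something else, mostly with a low value. They report only what shows in the picture. A call takes as long as a camera call. They do not tell look-alikes from the thing itself.
- spotter.outline_of(camera, target): "region" (420x560 bool, what is visible of it) and "rect" ([left, top, width, height] in pixels, round what is visible of it).
- spotter.place_of(camera, target): "location" ([column, row] in pixels: a listed point, or the origin of a listed thing).
The state is a dict: "clock": time; "joint_pos": joint angles; "qvel": joint speeds; "tau": joint torques, N m; "tool_pos": TCP position; "orientation": TCP orientation; "force": force on the tool from outside, world axes, zero at the start; "moment": the same for the moment, N m; "opening": finger opening in m; "gripper_force": force on a finger pad.
Only numpy, scipy, OpenCV 4.12 (cv2) and the standard library are available. Lean on these libraries where they do the work, as an engineer would, in place of code of your own. Each camera call takes 0.05 s, during which the arm holds its last target. There are 200 camera calls.

## Task

Take the round biscuit tin by the knob on its lid, set it on the counter in the mouth of the white V jig and press it home until it beds against both steel faces, holding it there for about half a second with an even push of about 10 N on each face (never more than 18 N on either, or the thin tin dents). Then, with the tin still fully home, slide the jig's keeper bar shut behind it, to the end of its travel, so that the tin is held centred for labelling. Keep the tin upright, do not jam the bar against it, leave everything else where it stands, and let go of it all.

Things in the scene. Friction and masses are not known exactly. Their poses are not given: they have to be found in the camera images.
- round_tin: The round biscuit tin: plain aluminium cylinder 90 mm in diameter, 45 mm high, 0.24 to 0.76 kg, with a round steel knob on top of its lid (30 mm in diameter, 28 mm tall, so its top is 73 mm above the counter). Origin: centre of the underside; z up along its axis. It is the only round tin with a knob. It slides on the counter with friction coefficient 0.45 to 0.75.
- jig: The V jig, fixed, rigid white plastic, 30 mm high: a 90 degree V seen from above. Origin: on the counter where the seated tin's axis must be. x points from the open mouth into the V along its bisector, y left, z up. Apex at x = 63.6 mm; a seated tin touches the faces at (31.8, +31.8) and (31.8, -31.8) mm. A plate 14 mm high under the keeper lies at x -74 to 21, y -156 to -81 mm.
- left_face: The V's smooth steel face on the jig's +y side, at 45 degrees to the jig's x axis, from the apex to about (3, +61) mm; 30 mm high. Origin and axes are those of the jig. Friction against the tin 0.45 to 0.75, so a tin that meets one face first can stick there off centre.
- right_face: The same steel face on the jig's -y side, from the apex to about (3, -61) mm. Origin and axes are those of the jig.
- keeper (a joint): Slide of the keeper along the jig's +y, across the mouth behind the tin. 0 = open (bar's tip at y = -80 mm in the jig's frame), 0.100 m = shut against its stop (tip at y = +20 mm). It stays where it is left; sliding takes about 2 N.
- keeper_bar: The keeper's aluminium bar, 16 mm wide, 140 mm long, 14 to 28 mm above the counter. Origin: middle of its tip's lower edge; the bar runs from there along the jig's -y. Centre line at x = -56 mm in the jig's frame, so it passes 3 mm clear of a fully seated tin.
- keeper_post (a point): Centre of the black 20 mm ball that tops the keeper's upright steel post (16 mm in diameter), by which the bar is pushed or gripped, 77.5 mm above the counter; the post stands up from the bar's top (28 mm) and 70 mm behind the bar's tip: in the jig's frame x = -56 mm, y = -150 mm + keeper value.
- square_tin: Bystander: square aluminium tin 80 x 80 x 45 mm with the same knob on top. Origin: centre of the underside.
- small_tin: Bystander: round aluminium tin without a knob, 68 mm in diameter, 36 mm high. Origin: centre of the underside.
- jam_jar: Bystander: glass jam jar with a brass lid, 62 mm in diameter, 85 mm high. Origin: centre of the underside.
- spool: Bystander: grey ribbon spool, 64 mm in diameter, 28 mm high. Origin: centre of the underside.
- tart_plate: Bystander: white square plate 130 mm wide with a fruit tart on it. Origin: centre of the underside.
- palette_knife: Bystander: palette knife lying on the counter at the left.
- label_stack: Bystander: stack of paper labels 70 x 100 x 30 mm, at the right of the jig. Origin: centre of the underside.
Things that resemble listed ones, but are neither listed nor needed, are in the scene too. What is shaped like the round_tin but green is not meant.

How it is judged (in metres and radians):
On the way, in this order (a step that is already met when the one before it is completed fails the run):
1. the tin stands on the counter, its axis within 2 mm of the V's centre, and is pressed against both steel faces at once, more than 2 N on each, for 0.4 s (contact force between round_tin and left_face above 2 N and contact force between round_tin and right_face above 2 N and height (world z) of round_tin below 0.003 m and x of round_tin in the frame of jig between -0.002 and 0.002 m and y of round_tin in the frame of jig between -0.002 and 0.002 m), for 0.4 s.
2. the keeper bar is slid shut behind the tin (value of joint keeper above 0.094 m), for 0.2 s.
At the end, for the whole second after the job is handed in: The round tin stands upright and still on the counter with its axis within 2 mm of the V's centre along both of the jig's axes (against both faces), and the keeper bar is shut to within 6 mm of its stop (x of round_tin in the frame of jig between -0.002 and 0.002 m and y of round_tin in the frame of jig between -0.002 and 0.002 m and height (world z) of round_tin below 0.003 m and angle between round_tin's own z axis and vertical below 0.05 rad and linear speed of round_tin below 0.01 m/s and value of joint keeper above 0.094 m); the robot touches nothing.
It fails at once if the tin is pressed against the left or the right steel face with more than 18 N (contact force between round_tin and left_face above 18 N or contact force between round_tin and right_face above 18 N).
It fails at once if the keeper bar is jammed against the tin with more than 15 N (contact force between round_tin and keeper_bar above 15 N).
It fails at once if the round tin is tipped by more than 20 degrees (angle between round_tin's own z axis and vertical above 0.35 rad).
It fails at once if a bystander (square tin, small tin, jar, spool, tart plate, palette knife or label stack) is moved by more than 25 mm (distance of any of square_tin, small_tin, jam_jar, spool, tart_plate, palette_knife, label_stack from where it was at the start of the episode above 0.025 m).
It also fails if it takes over 72 s, if anything falls off the work surface, if the arm or the gripper's body presses on something with over 40 N, if the wrist force passes 120 N, or if a joint passes its speed limit or range.

## Working session

There is one attempt and no reset: what is moved stays moved. The work goes in short steps, Python scripts to look and compute and a shell command to move; the robot and the scene stay as the last step left them, time stands still between calls to the robot, and variables do not carry over. Pictures are saved under pics/ and viewed, at most 10 in all, crops included, and the job is handed in when it is done.

```bash
mkdir -p pics; ls
python3 - <<'E'
from plant import get_obs, eyes, ctrl, spotter
import cv2
o=get_obs(); print({k:o[k] for k in('clock','tool_pos','orientation','force','opening')})
for c in('scene','top'):
    cv2.imwrite(f'pics/{c}1.png',eyes.snapshot(c))
    for t in('round_tin','jig','keeper_post','keeper_bar','square_tin','label_stack'):
        print(c,t,[(r['location'],r['p']) for r in spotter.place_of(c,t)][:4])
E
```

```text
pics
{'clock': 0.0, 'tool_pos': array([ 0.19597771, -0.64544129,  0.22566744]), 'orientation': array([ 1.79910739e+02, -5.52977782e-03, -1.63116106e+02]), 'force': array([-0.10914403, -0.71975753,  0.81596543]), 'opening': 0.08782932849765565}
scene round_tin [([384.5, 271.8], 0.85), ([339.2, 303.3], 0.59), ([185.2, 126.5], 0.35)]
scene jig [([229.8, 203.0], 0.57)]
scene keeper_post [([271.9, 154.4], 0.67), ([318.0, 251.0], 0.36), ([222.3, 95.7], 0.31)]
scene keeper_bar [([261.4, 187.8], 0.68)]
scene square_tin [([317.3, 253.9], 0.77)]
scene label_stack [([184.6, 129.3], 0.68)]
top round_tin [([200.1, 250.7], 0.8), ([244.4, 272.5], 0.75), ([193.7, 208.3], 0.62)]
top jig [([307.6, 174.5], 0.69), ([250.4, 149.3], 0.46)]
top keeper_post [([315.6, 215.4], 0.51)]
top keeper_bar [([304.3, 199.6], 0.69)]
top square_tin [([230.7, 214.3], 0.93)]
top label_stack [([397.0, 178.0], 0.94)]
```

View pics/scene1.png

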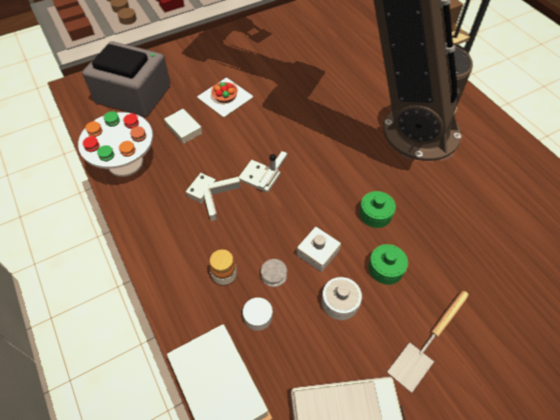

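View pics/top1.png

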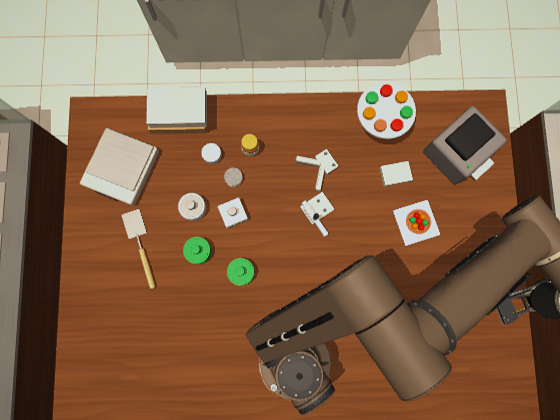

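The tin candidates are the plain round knobbed tin at top (192,207) / scene (342,298), the two green look-alikes at top (197,250) and (240,271), the square tin at (232,212) and the knobless small tin at (233,177). I choose (192,207). The V opens to the lower left in the top view, with its apex at about (322,163), and the keeper plate is at about (317,208) with the black ball at (316,216).

```bash
cat > h.py <<'E'
from plant import get_obs, eyes, ctrl, spotter
import numpy as np, cv2
from scipy.spatial.transform import Rotation as R
def ray(m,px):
    T=np.array(m['extrinsics']); d=T[:3,:3]@[(px[0]-m['cx'])/m['fx'],(px[1]-m['cy'])/m['fy'],1]
    return T[:3,3],d
def at_z(m,px,z):
    o,d=ray(m,px); return o+d*(z-o[2])/d[2]
def proj(m,P):
    T=np.array(m['extrinsics']); q=(np.atleast_2d(P)-T[:3,3])@T[:3,:3]
    return np.c_[m['cx']+m['fx']*q[:,0]/q[:,2], m['cy']+m['fy']*q[:,1]/q[:,2]]
def pose():
    o=get_obs(); return np.array(o['tool_pos']),R.from_euler('xyz',o['orientation'],degrees=True)
def totool(target,yaw):
    """shift mm in tool axes and turn about tool z (rad) to reach target, pointing down"""
    p,r=pose(); d=r.inv().apply(np.array(target)-p)*1000
    g=R.from_euler('xyz',[180,0,yaw],degrees=True); return d.round(1),(r.inv()*g).as_rotvec().round(4)
E
python3 - <<'E'
from h import *
o=get_obs()
m=eyes.camera_model('top');s=eyes.camera_model('scene');w=eyes.camera_model('wrist')
print('tin',at_z(m,(192,206),.06),at_z(s,(342.5,290),.073))
for n,px,z in(('apex',(321,163),.03),('wingL',(297,158),.03),('wingR',(319,188),.03),('ball',(316,216),.0775),('square',(232,212),.06),('jar',(250,143),.085),('spool',(211,153),.028),('small',(233,177),.036),('green',(197,250),.06),('labels',(397,174),.03)): print(n,at_z(m,px,z).round(3))
print(at_z(s,(272,156),.0775))
p,r=pose();T=np.array(w['extrinsics']);print('cam in tool',r.inv().apply(T[:3,3]-p),r.inv().as_matrix()@T[:3,:3],w['fx'])
im=cv2.imread('pics/top1.png');cv2.imwrite('pics/crop.png',cv2.resize(im[130:290,170:350],None,fx=3.7,fy=3.7,interpolation=2))
E
```

```text
tin [0.52396488 0.33880475 0.06      ] [0.53491497 0.34767941 0.073     ]
apex [ 0.673 -0.107  0.03 ]
wingL [ 0.693 -0.024  0.03 ]
wingR [ 0.584 -0.097  0.03 ]
ball [ 0.478 -0.079  0.077]
square [0.5   0.203 0.06 ]
jar [0.734 0.138 0.085]
spool [0.718 0.279 0.028]
small [0.628 0.201 0.036]
green [0.374 0.321 0.06 ]
labels [ 0.628 -0.372  0.03 ]
[ 0.48282256 -0.0799535   0.0775    ]
cam in tool [ 8.08482256e-02  1.44246530e-04 -1.58599348e-01] [[ 6.63392529e-04 -9.55015772e-01 -2.96554271e-01]
 [ 9.99999710e-01  5.22596098e-04  5.54046380e-04]
 [-3.74144927e-04 -2.96554552e-01  9.55015842e-01]] 359.77542452350315
```

View pics/crop.png

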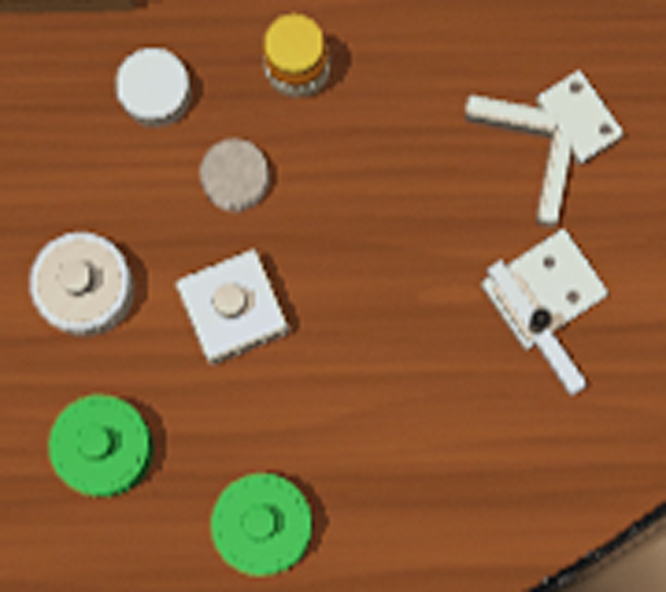

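The crop confirms the choice: the plain tin with a knob is at crop (80,282), and the V, keeper plate and bar show clearly. I'll go above the jig for a close look.

```bash
python3 -c "
from h import *
print(totool([.561,-.104,.23],-147))"
```

```text
(array([-506.6,  412.4,   -3.4]), array([-1.000e-04,  0.000e+00, -2.811e-01]))
```

```bash
python3 -m crank '[0,0,0,-42,34,0,1, 0,0,0,-42,34,0,1, 0,0,0,-42,34,0,1, 0,0,0,-42,34,0,1, 0,0,0,-42,34,0,1]'
python3 -m crank '[0,0,0,-42,34,0,1, 0,0,0,-42,34,0,1, 0,0,0,-42,34,0,1, 0,0,0,-42,34,0,1, 0,0,0,-42,34,0,1]'
python3 -m crank '[0,0,0,-43,36,0,1, 0,0,0,-43,36,0,1, 0,0,-0.14,0,0,0,1, 0,0,-0.14,0,0,0,1,0,0,0,0,0,0,1]'
python3 - <<'E'
from h import *
p,r=pose();m=eyes.camera_model('wrist');im=eyes.snapshot('wrist');cv2.imwrite('pics/w1.png',im)
np.save('w1.npy',m,allow_pickle=True);print(p,r.as_euler('xyz',degrees=True),m['extrinsics'])
for t in('jig','keeper_post','keeper_bar'):print(t,[(x['location'],x['p']) for x in spotter.place_of('wrist',t)])
E
```

```text
clock: 1.32
tool_pos: [0.3485, -0.4207, 0.2268]
orientation: [-180.0, 0.0, -163.1]
force: [1.4, -0.3, 0.3]
opening: 0.0878
gripper_force: 0.0
clock: 1.95
tool_pos: [0.5001, -0.1969, 0.227]
orientation: [-180.0, 0.0, -163.1]
force: [0.9, -0.2, -0.7]
opening: 0.0876
gripper_force: 0.0
clock: 2.58
tool_pos: [0.5606, -0.1044, 0.2266]
orientation: [-180.0, -0.0, -147.1]
force: [-0.2, -0.6, -0.4]
opening: 0.0875
gripper_force: 0.0
[ 0.56061567 -0.10442944  0.2265771 ] [-1.79998648e+02 -3.33820200e-05 -1.47096721e+02] [[-5.43788259e-01  8.01472550e-01  2.48869608e-01  4.92664727e-01]
 [ 8.39222400e-01  5.19219414e-01  1.61607438e-01 -1.48098640e-01]
 [ 3.05993187e-04  2.96737177e-01 -9.54959137e-01  3.85196294e-01]
 [ 0.00000000e+00  0.00000000e+00  0.00000000e+00  1.00000000e+00]]
jig []
keeper_post [([360.1, 133.5], 0.85)]
keeper_bar [([346.1, 195.3], 0.98)]
```

View pics/w1.png

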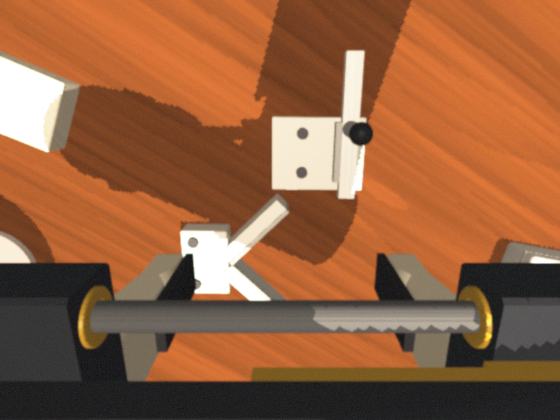

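The plate is at cols 272–363, rows 117–190, the ball at (360,133), the bar from (354,52) to (346,198), and the V apex near (230,262), partly hidden by the fingers. I'll shift the view.

```bash
python3 -m crank '[0,0,0,-45,0,0,1, 0,0,0,-45,0,0,1, 0,0,0,0,0,0,1, 0,0,0,0,0,0,1]'
python3 - <<'E'
from h import *
p,r=pose();m=eyes.camera_model('wrist');im=eyes.snapshot('wrist');cv2.imwrite('pics/w2.png',im)
np.save('w2.npy',m,allow_pickle=True)
for t in('jig','keeper_post','keeper_bar'):print(t,[(x['location'],x['p']) for x in spotter.place_of('wrist',t)])
cv2.imwrite('pics/w2c.png',cv2.resize(im[0:290,160:420],None,fx=2,fy=2,interpolation=2))
E
```

```text
clock: 3.28
tool_pos: [0.6358, -0.0559, 0.2261]
orientation: [180.0, -0.0, -147.1]
force: [0.3, -0.1, -0.3]
opening: 0.0879
gripper_force: 0.0
jig []
keeper_post [([366.3, 14.2], 0.72)]
keeper_bar [([349.6, 104.5], 0.83)]
```

View pics/w2c.png

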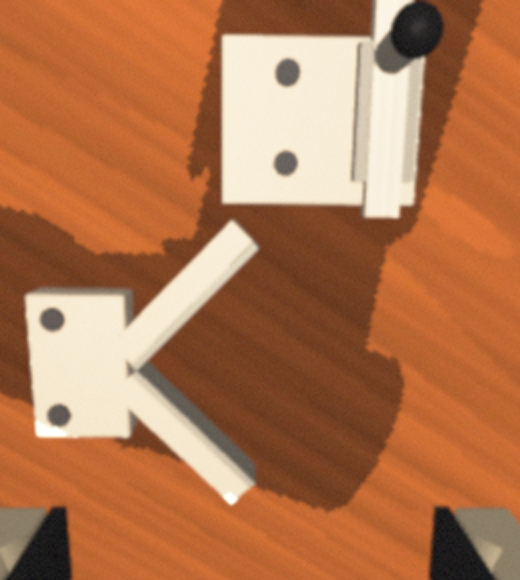

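```bash
cat > fit.py <<'E'
from h import *
from scipy.optimize import least_squares
m=np.load('w2.npy',allow_pickle=True).item()
F=[((222,35),(21,-156,14)),((222,203),(21,-81,14)),((414,205),(-74,-81,14)),((416,29),(-56,-150,77.5)),((135,369),(63.6,0,30)),((254,487),(3,61,30)),((258,247),(3,-61,30))]
px=np.array([f[0] for f in F])/2+[160,0]-[.25,.25]; J=np.array([f[1] for f in F])/1000
def W(q,J):
    c,s=np.cos(q[2]),np.sin(q[2]); return np.c_[q[0]+c*J[:,0]-s*J[:,1],q[1]+s*J[:,0]+c*J[:,1],J[:,2]]
f=lambda q:(proj(m,W(q,J))-px).ravel()
r=least_squares(f,[.637,-.055,-1.0],loss='soft_l1')
print(r.x[:2],np.degrees(r.x[2]));print(f(r.x).reshape(-1,2).round(1))
E
python3 fit.py
```

```text
[ 0.63611795 -0.04820719] -57.91896308793139
[[-0.1 -0. ]
 [-0.3  0.5]
 [-0.2  0.9]
 [ 0.8 -4.4]
 [ 0.3  0.6]
 [-0.3 -1.6]
 [-0.2  0.6]]
```

```bash
python3 -c "
from h import *
print(totool([.57,.369,.225],-147.9))"
```

```text
(array([-175.8,  392.7,    2.1]), array([-0.0002,  0.0005,  0.0137]))
```

```bash
python3 -m crank '[0,0,0.0137,-19.5,43.6,0,1, 0,0,0,-19.5,43.6,0,1, 0,0,0,-19.5,43.6,0,1, 0,0,0,-19.5,43.6,0,1, 0,0,0,-19.5,43.6,0,1]' >/dev/null
python3 -m crank '[0,0,0,-19.5,43.6,0,1, 0,0,0,-19.5,43.6,0,1, 0,0,0,-19.5,43.6,0,1, 0,0,0,-19.5,43.6,0,1, 0,0,0,0,0,0,1]'
python3 -m crank '[0,0,0,0,0,0,1]'
python3 - <<'E'
from h import *
p,r=pose();m=eyes.camera_model('wrist');im=eyes.snapshot('wrist');cv2.imwrite('pics/w3.png',im)
np.save('w3.npy',m,allow_pickle=True)
for t in('round_tin',):
    for x in spotter.outline_of('wrist',t):print(t,x['rect'],x['p'])
    for x in spotter.place_of('wrist',t):print(x['location'],x['p'],at_z(m,x['location'],0))
E
```

```text
clock: 4.72
tool_pos: [0.5743, 0.3724, 0.2262]
orientation: [180.0, 0.0, -147.7]
force: [-0.7, -0.8, -0.8]
opening: 0.0877
gripper_force: 0.0
clock: 4.85
tool_pos: [0.575, 0.3695, 0.2267]
orientation: [-180.0, -0.0, -147.8]
force: [-0.2, -0.2, -0.7]
opening: 0.0873
gripper_force: 0.0
round_tin [236.1, 80.6, 102.2, 100.0] 0.92
round_tin [313.4, 0.0, 89.7, 29.2] 0.66
[285.9, 127.9] 0.92 [0.53164318 0.34404881 0.        ]
```

View pics/w3.png

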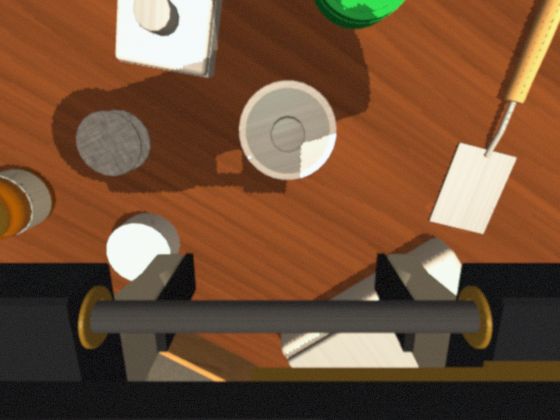

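The tin is in clear view: lid rim centred at (288,130), knob top at (288,134). The green tin at the top edge is out of the way.

Run:
```python
from h import *
m=np.load('w3.npy',allow_pickle=True).item()
a=at_z(m,(288,134),.073);b=at_z(m,(287.8,130.2),.045);print(a,b)
t=(a+b)/2
print(totool([t[0],t[1],.05],-147.9))
```

```text
[0.53023847 0.34499129 0.073     ] [0.52953604 0.34462325 0.045     ]
(array([ 51.4,   4. , 177. ]), array([ 0.    ,  0.0004, -0.0004]))
```

```bash
python3 -m crank '[0,0,0,51.4,4,0,1, 0,0,0,0,0,50,1, 0,0,0,0,0,50,1, 0,0,0,0,0,50,1, 0,0,0,0,0,15,1]'
python3 -m crank '[0,0,0,0,0,12,1, 0,0,0,0,0,0,1, 0,0,0,0,0,0,1]'
```

```text
clock: 5.62
tool_pos: [0.5285, 0.3435, 0.059]
orientation: [-179.9, -0.3, -147.9]
force: [-0.5, -0.1, 0.3]
opening: 0.0877
gripper_force: 0.0
clock: 6.0
tool_pos: [0.5304, 0.3466, 0.0512]
orientation: [180.0, 0.1, -147.8]
force: [0.1, 0.4, -0.0]
opening: 0.0876
gripper_force: 0.0
```

```bash
python3 -m crank '[0,0,0,0,0,0,0, 0,0,0,0,0,0,0, 0,0,0,0,0,0,0, 0,0,0,0,0,0,0]'
python3 -m crank '[0,0,0,0,0,0,0, 0,0,0,0,0,0,0, 0,0,0,0,0,0,0, 0,0,0,0,0,0,0]'
```

```text
clock: 6.5
tool_pos: [0.5296, 0.3459, 0.0496]
orientation: [180.0, 0.0, -147.9]
force: [1.2, 0.0, -0.1]
opening: 0.0534
gripper_force: 0.0
clock: 7.0
tool_pos: [0.5296, 0.3457, 0.0495]
orientation: [-180.0, -0.0, -147.9]
force: [0.5, -1.2, -1.0]
opening: 0.0292
gripper_force: 30.0
```

```bash
python3 -m crank '[0,0,0,0,0,-20,0, 0,0,0,0,0,-45,0, 0,0,0,0,0,-45,0, 0,0,0,0,0,0,0]'; python3 -c "
from h import *
print(totool([.6228,-.027,.17],-147.9))"
```

```text
clock: 7.5
tool_pos: [0.5309, 0.3474, 0.1631]
orientation: [179.9, 0.4, -147.8]
force: [0.3, -0.8, -4.9]
opening: 0.0294
gripper_force: 30.0
(array([ 121.5, -365.9,   -8.3]), array([0.0018, 0.0062, 0.0012]))
```

```bash
python3 -m crank '[0,0,0,13.4,-30,0,0, 0,0,0,13.4,-40,0,0, 0,0,0,13.4,-40,0,0, 0,0,0,13.4,-40,0,0, 0,0,0,13.4,-40,0,0]'
python3 -m crank '[0,0,0,13.4,-40,0,0, 0,0,0,13.4,-40,0,0, 0,0,0,13.4,-40,0,0, 0,0,0,13.4,-30,0,0, 0,0,0,0,-20,0,0]'
python3 -m crank '[0,0,0,0,0,0,0, 0,0,0,0,0,0,0]'; python3 -c "
from h import *
print(totool([.6228,-.027,.055],-147.9), get_obs()['force'])"
```

```text
clock: 8.12
tool_pos: [0.5728, 0.1478, 0.1575]
orientation: [179.9, -0.2, -147.9]
force: [0.6, 1.0, -5.2]
opening: 0.0293
gripper_force: 30.0
clock: 8.75
tool_pos: [0.6177, -0.0247, 0.1576]
orientation: [179.9, -0.2, -148.0]
force: [0.1, -0.3, -5.0]
opening: 0.0291
gripper_force: 30.0
clock: 9.0
tool_pos: [0.6186, -0.0226, 0.1586]
orientation: [179.9, -0.1, -147.9]
force: [-0.1, 0.0, -4.8]
opening: 0.0289
gripper_force: 30.0
(array([ -1.3,  -6. , 103.6]), array([ 0.0009, -0.0012,  0.0008])) [-0.1109091   0.04575723 -4.79543421]
```

```bash
python3 -m crank '[0,0,0,-1,-6,40,0, 0,0,0,0,0,40,0, 0,0,0,0,0,18,0, 0,0,0,0,0,4,0, 0,0,0,0,0,0,0]'
python3 -m crank '[0,0,0,0,0,3,0, 0,0,0,0,0,2,0, 0,0,0,0,0,0,0, 0,0,0,0,0,0,0]'
python3 -m crank '[0,0,0,0,0,1,0, 0,0,0,0,0,1,0, 0,0,0,0,0,0,0]'
```

```text
clock: 9.62
tool_pos: [0.6239, -0.0272, 0.0586]
orientation: [-180.0, 0.1, -147.8]
force: [-0.4, 0.6, -4.8]
opening: 0.0292
gripper_force: 30.0
clock: 10.12
tool_pos: [0.6232, -0.0277, 0.0528]
orientation: [-180.0, 0.0, -147.9]
force: [0.2, -0.2, -4.7]
opening: 0.0292
gripper_force: 30.0
clock: 10.5
tool_pos: [0.623, -0.0277, 0.0504]
orientation: [180.0, -0.0, -147.9]
force: [-0.1, -0.0, -5.3]
opening: 0.0294
gripper_force: 30.0
```

Run:
```python
from h import *
m=eyes.camera_model('wrist');im=eyes.snapshot('wrist');cv2.imwrite('pics/w4.png',im);np.save('w4.npy',m,allow_pickle=True)
o=get_obs();print(o['tool_pos'],o['force'],o['moment'],totool([.6228,-.027,.0495],-147.9))
```

```text
[ 0.62304654 -0.02767584  0.05048537] [-0.39355118 -0.2012197  -5.08958376] [ 0.0081139  -0.00678279 -0.04007754] (array([-0.2,  0.7,  1. ]), array([ 0.    , -0.0002,  0.0009]))
```

View pics/w4.png

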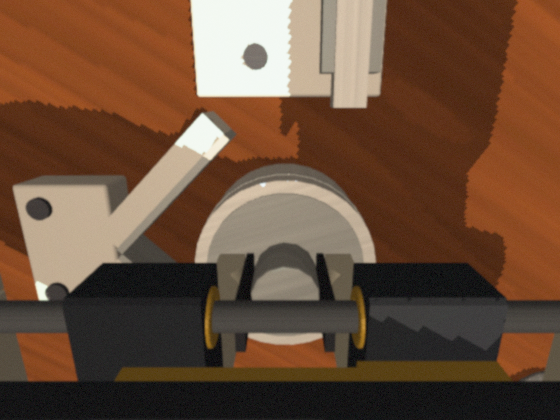

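Run:
```python
from h import *
from scipy.optimize import least_squares
m=np.load('w4.npy',allow_pickle=True).item()
F=[((198,97),(21,-81,14)),((379.5,97),(-74,-81,14)),((118,250),(63.6,0,30))]
px=np.array([f[0] for f in F]); J=np.array([f[1] for f in F])/1000
th=np.radians(-57.9)
def W(q,J):
    c,s=np.cos(q[2]),np.sin(q[2]); return np.c_[q[0]+c*J[:,0]-s*J[:,1],q[1]+s*J[:,0]+c*J[:,1],J[:,2]]
f=lambda q:np.r_[(proj(m,W(q,J))-px).ravel(),(q[2]-th)*200]
r=least_squares(f,[.636,-.048,th]);q=r.x
print(q[:2],np.degrees(q[2]),f(q).round(1))
a=np.linspace(0,2*np.pi,721)
def g(c):
    P=proj(m,np.c_[c[0]+.045*np.cos(a),c[1]+.045*np.sin(a),0*a+.045])
    return [P[:,0].min()-195.5,P[:,0].max()-376,P[:,1].min()-180]
s=least_squares(g,[.623,-.028],diff_step=1e-4);print('tin',s.x,np.array(g(s.x)).round(1))
for jq in(q,[.6361,-.0482,th]):
    d=s.x-jq[:2];c,n=np.cos(jq[2]),np.sin(jq[2]);print('tin in jig mm',1e3*(c*d[0]+n*d[1]),1e3*(-n*d[0]+c*d[1]))
```

```text
[ 0.63595161 -0.04936812] -58.38334641634737 [-1.9 -1.6  0.2  0.3  1.7  1.5 -1.7]
tin [ 0.62330944 -0.02646866] [ 0.5 -0.5 -0.1]
tin in jig mm -26.12805037881616 1.2389181818730222
tin in jig mm -25.20598265555074 0.7128406502880016
```

```bash
python3 -m crank '[0,0,0,1,0,0.7,0, 0,0,0,0,0,0.3,0, 0,0,0,0,0,0,0]' | grep -E "pos|force"
python3 -m crank '[0,0,0,0,-8,0,0, 0,0,0,0,-8,0,0, 0,0,0,0,-3,0,0, 0,0,0,0,-1,0,0, 0,0,0,0,0,0,0]'
python3 -c "
from h import *
p,r=pose();print(get_obs()['force'],r.inv().apply(get_obs()['force']))"
```

```text
tool_pos: [0.6222, -0.0282, 0.0496]
force: [-0.2, 0.3, -4.6]
gripper_force: 30.0
clock: 11.55
tool_pos: [0.6329, -0.0452, 0.0495]
orientation: [-180.0, 0.0, -147.9]
force: [1.3, -0.6, -4.5]
opening: 0.0293
gripper_force: 30.0
[ 1.33448292 -0.62034108 -4.46894377] [-0.799867   -1.23492594  4.46903757]
```

```bash
cat > s.py <<'E'
from h import *
p,r=pose();o=get_obs();d=p[:2]-[.6361,-.0482];t=np.radians(-57.9);c,n=np.cos(t),np.sin(t)
F=o['force'];print('t',round(o['clock'],2),'tcp in jig',(1e3*np.array([c*d[0]+n*d[1],-n*d[0]+c*d[1],p[2]])).round(1),'F jig',np.round([c*F[0]+n*F[1],-n*F[0]+c*F[1],F[2]],1),'rp',o['orientation'][:2].round(2),round(o['opening'],4))
E
python3 -m crank '[0,0,0,0,0,0.5,0, 0,0,0,0,0,0,0]' >/dev/null; python3 s.py
python3 -m crank '[0,0,0,0,-1,0,0, 0,0,0,0,0,0,0]' >/dev/null; python3 s.py
python3 -m crank '[0,0,0,0,-1,0,0, 0,0,0,0,0,0,0]' >/dev/null; python3 s.py
```

```text
t 11.8 tcp in jig [-4.2 -1.1 49.5] F jig [ 0.1 -1.9  0.7] rp [-1.7998e+02  1.0000e-02] 0.0293
t 12.05 tcp in jig [-3.6 -0.9 49.5] F jig [-4.6 -2.7  5.2] rp [1.7999e+02 2.0000e-02] 0.0291
t 12.3 tcp in jig [-2.5 -0.7 49.5] F jig [-4.6 -0.7  4.2] rp [-1.8e+02  5.0e-02] 0.0295
```

```bash
python3 -m crank '[0,0,0,0,-0.7,-0.3,0, 0,0,0,0,0,0,0]' >/dev/null; python3 s.py
python3 -m crank '[0,0,0,0,-0.7,0,0, 0,0,0,0,0,0,0]' >/dev/null; python3 s.py
python3 -m crank '[0,0,0,0,-0.7,0,0, 0,0,0,0,0,0,0]' >/dev/null; python3 s.py
```

```text
t 12.55 tcp in jig [-1.6 -0.6 49.5] F jig [-4.1  0.1  3.8] rp [-1.7999e+02  4.0000e-02] 0.0294
t 12.8 tcp in jig [-0.8 -0.7 49.5] F jig [-5.   0.7  3.3] rp [-1.7999e+02  4.0000e-02] 0.0293
t 13.05 tcp in jig [-0.1 -0.9 49.5] F jig [-4.1  1.2  3.7] rp [-1.7999e+02  2.0000e-02] 0.0293
```

```bash
for i in 1; do python3 -m crank '[0,0,0,0,-0.5,0,0, 0,0,0,0,0,0,0]' >/dev/null; python3 s.py
python3 -m crank '[0,0,0,0,-0.5,0,0, 0,0,0,0,0,0,0]' >/dev/null; python3 s.py; done
```

```text
t 13.3 tcp in jig [ 0.1 -0.9 49.5] F jig [-6.5  1.6  5.4] rp [1.7999e+02 2.0000e-02] 0.0293
t 13.55 tcp in jig [ 0.2 -1.  49.5] F jig [-8.7  0.5  6.3] rp [179.97   0.  ] 0.0298
```

```bash
python3 -m crank '[0,0,0,0,-0.5,0,0, 0,0,0,0,-0.5,0,0, 0,0,0,0,0,0,0]' >/dev/null; python3 s.py
python3 -m crank '[0,0,0,0.6,0,0,0, 0,0,0,0,0,0,0]' >/dev/null; python3 s.py
python3 -m crank '[0,0,0,-0.6,0,0,0, 0,0,0,0,0,0,0]' >/dev/null; python3 s.py
python3 -m crank '[0,0,0,-0.6,0,0,0, 0,0,0,0,0,0,0]' >/dev/null; python3 s.py
python3 -m crank '[0,0,0,0.6,0,0,0, 0,0,0,0,0,0,0]' >/dev/null; python3 s.py
```

```text
t 13.93 tcp in jig [ 0.5 -1.1 49.6] F jig [-12.4   0.3   9.1] rp [ 1.7992e+02 -1.0000e-02] 0.0298
t 14.18 tcp in jig [ 0.5 -1.1 49.6] F jig [-12.3   2.3   7.3] rp [1.7993e+02 5.0000e-02] 0.0295
t 14.43 tcp in jig [ 0.5 -1.1 49.6] F jig [-11.9   0.5   9.1] rp [ 1.7992e+02 -2.0000e-02] 0.0296
t 14.68 tcp in jig [ 0.4 -1.1 49.6] F jig [-11.7  -2.2  10.1] rp [ 1.7991e+02 -7.0000e-02] 0.0294
t 14.93 tcp in jig [ 0.4 -1.1 49.6] F jig [-12.4   0.8   9. ] rp [ 1.7992e+02 -1.0000e-02] 0.0293
```

```bash
python3 -m crank '[0,0,0,0,0,-0.8,0, 0,0,0,0,0,0,0]' >/dev/null; python3 s.py
python3 -m crank '[0,0,0,1,0,0,0, 0,0,0,1,0,0,0,0,0,0,0,0,0,0]' >/dev/null; python3 s.py
python3 -m crank '[0,0,0,-1,0,0,0, 0,0,0,-1,0,0,0,0,0,0,0,0,0,0]' >/dev/null; python3 s.py
python3 -m crank '[0,0,0,-1,0,0,0, 0,0,0,-1,0,0,0,0,0,0,0,0,0,0]' >/dev/null; python3 s.py
python3 -m crank '[0,0,0,1,0,0,0, 0,0,0,1,0,0,0,0,0,0,0,0,0,0]' >/dev/null; python3 s.py
```

```text
t 15.18 tcp in jig [ 0.5 -1.2 49.7] F jig [-10.2   2.5   3.9] rp [ 1.7991e+02 -2.0000e-02] 0.0294
t 15.55 tcp in jig [ 0.6 -1.4 49.8] F jig [-10.7   7.3  -0.1] rp [1.7995e+02 1.5000e-01] 0.0292
t 15.93 tcp in jig [ 0.5 -1.3 49.7] F jig [-10.9   1.4   3.1] rp [ 1.7991e+02 -4.0000e-02] 0.0292
t 16.3 tcp in jig [ 0.4 -1.1 49.6] F jig [-9.  -3.8  7.2] rp [179.87  -0.21] 0.0294
t 16.68 tcp in jig [ 0.5 -1.1 49.7] F jig [-10.3   2.9   3.2] rp [ 1.7991e+02 -2.0000e-02] 0.0294
```

```bash
python3 -m crank '[0,0,0,-1,-0.5,0,0, 0,0,0,0,-0.5,0,0, 0,0,0,0,0,0,0]' >/dev/null; python3 s.py
python3 -m crank '[0,0,0,0,-0.5,0,0, 0,0,0,0,-0.3,0,0, 0,0,0,0,0,0,0]' >/dev/null; python3 s.py
python3 -m crank '[0,0,0,0,0,0,0, 0,0,0,0,0,0,0, 0,0,0,0,0,0,0, 0,0,0,0,0,0,0, 0,0,0,0,0,0,0]' >/dev/null; python3 s.py
```

```text
t 17.05 tcp in jig [ 0.6 -1.1 49.7] F jig [-14.5  -0.5   7.6] rp [ 1.7983e+02 -1.3000e-01] 0.0294
t 17.43 tcp in jig [ 0.7 -1.1 49.7] F jig [-19.1  -1.    9.8] rp [ 1.7978e+02 -1.3000e-01] 0.0292
t 18.05 tcp in jig [ 0.7 -1.1 49.7] F jig [-19.6   0.1   9.3] rp [ 1.7979e+02 -1.3000e-01] 0.0292
```

```bash
python3 -m crank '[0,0,0,0,1,0,0, 0,0,0,0,1,0,0, 0,0,0,0,0.5,0,0, 0,0,0,0,0,0,0]' >/dev/null; python3 s.py
python3 -m crank '[0,0,0,0,0,0,0.3, 0,0,0,0,0,0,0.5, 0,0,0,0,0,0,0.6,0,0,0,0,0,0,0.6,0,0,0,0,0,0,0.6]'|tail -2; python3 s.py
```

```text
t 18.55 tcp in jig [ 0.4 -1.1 49.6] F jig [-6.4 -0.5  3.2] rp [ 1.7993e+02 -1.1000e-01] 0.0293
opening: 0.0517
gripper_force: 0.0
t 19.18 tcp in jig [ 1.3 -0.2 50.1] F jig [ 0.  -0.8 -0.1] rp [-179.99   -0.  ] 0.0517
```

```bash
python3 -m crank '[0,0,0,0,0,-10,0.6, 0,0,0,0,0,-45,0.6, 0,0,0,0,0,-60,0.6, 0,0,0,0,0,-61,0.6, 0,0,0,0,0,0,0.6]'|head -2
python3 -m crank '[0,0,0,-30,0,0,0, 0,0,0,0,0,0,0, 0,0,0,0,0,0,0]'|head -2
python3 - <<'E'
from h import *
m=eyes.camera_model('wrist');im=eyes.snapshot('wrist');np.save('w5.npy',m,allow_pickle=True)
cv2.imwrite('pics/w5.png',cv2.resize(im[0:290,160:420],None,fx=2,fy=2,interpolation=2))
E
python3 s.py
```

```text
clock: 19.8
tool_pos: [0.6396, -0.0491, 0.2335]
clock: 20.18
tool_pos: [0.6615, -0.0333, 0.2258]
t 20.23 tcp in jig [  1.   29.4 225.9] F jig [ 0.6 -1.7 -0.3] rp [ 1.7999e+02 -4.0000e-02] 0.024
```

View pics/w5.png

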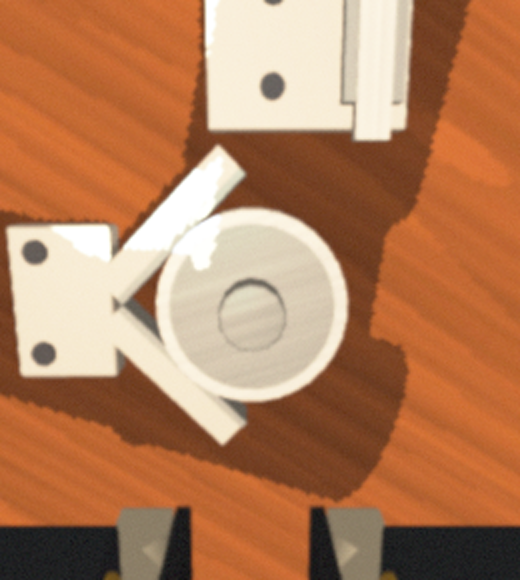

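The tin sits in the V against both faces: lid centre at crop (252,305), apex at crop (120,300). Next I'll check this numerically and plan the keeper move.

Run:
```python
from h import *
from scipy.optimize import least_squares
m=np.load('w5.npy',allow_pickle=True).item()
t=np.radians(-57.9);c,n=np.cos(t),np.sin(t)
def J(px,z):
    d=at_z(m,np.array(px)/2+[160-.25,-.25],z)[:2]-[.6361,-.0482];return (1e3*np.array([c*d[0]+n*d[1],-n*d[0]+c*d[1]])).round(1)
print('tin',J((252.5,305),.045),'knob',J((252.5,317),.073),'apex',J((120,300),.03),'plate',J((210,129),.014),J((405,129),.014),'tip',J((373,140),.028))
w=lambda x,y:[.6361+c*x-n*y,-.0482+n*x+c*y]
print(totool([*w(-.056,-.19),.226],-147.9))
```

```text
tin [-0.7 -2.1] knob [-0.6 -1. ] apex [64.2 -2.3] plate [ 19.7 -81.8] [-73.7 -81.9] tip [-56.4 -76. ]
(array([2.193e+02, 5.710e+01, 1.000e-01]), array([ 0.0002, -0.0006,  0.0008]))
```

```bash
python3 -m crank '[0,0,0,44,11.4,0,0, 0,0,0,44,11.4,0,0, 0,0,0,44,11.4,0,0, 0,0,0,44,11.4,0,0, 0,0,0,43,11.4,0,0]' >/dev/null
python3 -m crank '[0,0,0,0,0,0,0, 0,0,0,0,0,0,0]'>/dev/null; python3 s.py
python3 -m crank '[0,0,0,0,0,50,0, 0,0,0,0,0,50,0, 0,0,0,0,0,50,0, 0,0,0,0,0,32,0, 0,0,0,0,0,0,0]' >/dev/null; python3 s.py
```

```text
t 21.1 tcp in jig [ -55.5 -189.2  226.8] F jig [-0.   0.8  0.9] rp [-1.7996e+02  8.0000e-02] 0.0004
t 21.73 tcp in jig [ -56.3 -190.4   41.9] F jig [ 0.3 -0.1  0.6] rp [179.88  -0.32] 0.0006
```

```bash
python3 -m crank '[0,0,0,-10,0,0,0, 0,0,0,-8,0,0,0, 0,0,0,-6,0,0,0, 0,0,0,-6,0,0,0, 0,0,0,-6,0,0,0]' >/dev/null; python3 s.py
python3 -m crank '[0,0,0,-6,0,0,0, 0,0,0,-6,0,0,0, 0,0,0,-6,0,0,0, 0,0,0,-6,0,0,0, 0,0,0,-6,0,0,0]' >/dev/null; python3 s.py
python3 -m crank '[0,0,0,-6,0,0,0, 0,0,0,-6,0,0,0, 0,0,0,-6,0,0,0, 0,0,0,-6,0,0,0, 0,0,0,-6,0,0,0]' >/dev/null; python3 s.py
```

```text
t 22.35 tcp in jig [ -55.8 -152.9   44.4] F jig [ 0.7 -2.   1.6] rp [-1.7999e+02  1.0000e-02] 0.0007
t 22.98 tcp in jig [ -55.8 -122.8   44.1] F jig [-0.1 -2.1  1.4] rp [ 1.8e+02 -1.0e-02] 0.0007
t 23.6 tcp in jig [-55.9 -92.8  44.1] F jig [-0.4 -2.9  2.5] rp [180.  -0.] 0.0003
```

```bash
python3 -m crank '[0,0,0,-5,0,0,0, 0,0,0,-5,0,0,0, 0,0,0,-4,0,0,0, 0,0,0,-3,0,0,0, 0,0,0,-2,0,0,0]' >/dev/null; python3 s.py
python3 -m crank '[0,0,0,-2,0,0,0, 0,0,0,-2,0,0,0, 0,0,0,0,0,0,0]' >/dev/null; python3 s.py
python3 -m crank '[0,0,0,-2,0,0,0, 0,0,0,0,0,0,0]' >/dev/null; python3 s.py
```

```text
t 24.23 tcp in jig [-55.9 -74.   44.1] F jig [-1.2 -3.   0.8] rp [ 1.8e+02 -1.0e-02] 0.0005
t 24.6 tcp in jig [-55.9 -70.1  44.1] F jig [-0.5 -2.3  1.8] rp [180.  -0.] 0.0004
t 24.85 tcp in jig [-56.  -69.8  44. ] F jig [ 0.5 -7.   4.2] rp [ 1.7996e+02 -1.7000e-01] 0.0003
```

```bash
python3 -m crank '[0,0,0,-1.5,0,0,0, 0,0,0,0,0,0,0,0,0,0,0,0,0,0]' >/dev/null; python3 s.py
python3 -m crank '[0,0,0,8,0,0,0, 0,0,0,15,0,0,0, 0,0,0,0,0,-50,0, 0,0,0,0,0,-60,0, 0,0,0,0,0,-70,0]' 
python3 -m crank '[0,0,0,8,0,0,0, 0,0,0,15,0,0,0, 0,0,0,0,0,-50,0, 0,0,0,0,0,-60,0, 0,0,0,0,0,-60,0]' >/dev/null
python3 -m crank '[0,0,0,-50,0,-10,0,0,0,0,-50,0,0,0, 0,0,0,-25,0,0,0, 0,0,0,0,0,0,0,0,0,0,0,0,0,0]' >/dev/null;python3 s.py
python3 - <<'E'
from h import *
m=eyes.camera_model('wrist');im=eyes.snapshot('wrist');np.save('w6.npy',m,allow_pickle=True)
cv2.imwrite('pics/w6.png',cv2.resize(im[0:290,160:420],None,fx=2,fy=2,interpolation=2))
E
```

```text
t 25.23 tcp in jig [-56.  -69.7  43.9] F jig [  0.2 -10.2   7.4] rp [179.94  -0.29] 0.0001
t 26.48 tcp in jig [-56.1  34.7 223.9] F jig [0.3 0.5 0.1] rp [ 1.7998e+02 -2.0000e-02] 0.0005out of range: a shift must lie within [-62.5, 62.5]
```

View pics/w6.png

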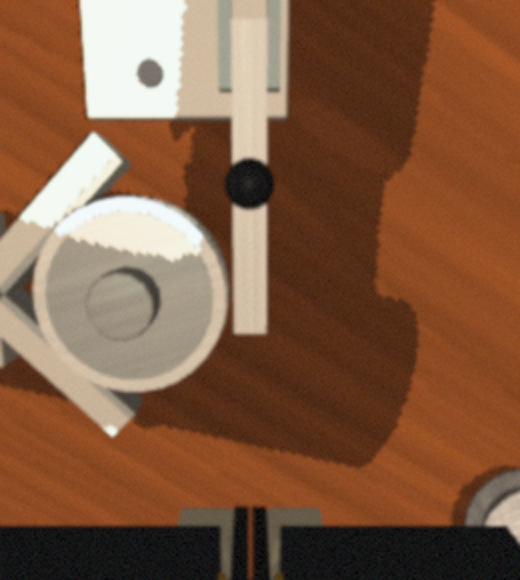

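The bar is shut behind the tin: tip at crop (250,334), ball at (248,183). The tin is still bedded, with its lid centre at crop (131,294). One numeric check before handing in.

Run:
```python
from h import *
m=np.load('w6.npy',allow_pickle=True).item()
t=np.radians(-57.9);c,n=np.cos(t),np.sin(t)
def J(px,z):
    d=at_z(m,np.array(px)/2+[160-.25,-.25],z)[:2]-[.6361,-.0482];return (1e3*np.array([c*d[0]+n*d[1],-n*d[0]+c*d[1]])).round(1)
print('tin',J((131,294),.045),'plate edge -81:',J((286,118),.014),'tip',J((250,334),.028),'ball',J((249,183),.0775),'apex',J((2,295),.03))
```

```text
tin [-1.  -2.2] plate edge -81: [-73.5 -81.3] tip [-56.5  19.7] ball [-56.  -50.9] apex [64.2  0.4]
```

The bar tip reads 19.7 mm, so the keeper is shut. The tin's lateral reading is noisy, so I'll take one symmetric look from directly above the jig axis.

```bash
python3 -m crank '[0,0,0,-46,-25,0,0, 0,0,0,0,-31,0,0, 0,0,0,0,0,30,0, 0,0,0,0,0,0,0, 0,0,0,0,0,0,0]' >/dev/null;python3 s.py
python3 - <<'E'
from h import *
m=eyes.camera_model('wrist');im=eyes.snapshot('wrist');np.save('w7.npy',m,allow_pickle=True);cv2.imwrite('pics/w7full.png',im)
t=np.radians(-57.9);c,n=np.cos(t),np.sin(t)
w=lambda x,y,z:[.6361+c*x-n*y,-.0482+n*x+c*y,z]
print(proj(m,[w(0,0,.045),w(.0636,0,.03),w(.003,.061,.03),w(.003,-.061,.03)]).round(1))
a,b=np.maximum(proj(m,[w(.015,0,.03)])[0].astype(int)-[130,95],0);print(a,b)
cv2.imwrite('pics/w7.png',cv2.resize(im[b:b+190,a:a+260],None,fx=3,fy=3,interpolation=2))
E
```

```text
t 27.15 tcp in jig [  0.2  81.3 195.6] F jig [0.1 0.9 0.8] rp [-1.7995e+02  5.0000e-02] 0.0005
[[284.8  96.5]
 [210.8  96.4]
 [281.4 166.8]
 [281.2  17.6]]
137 1
```

View pics/w7.png

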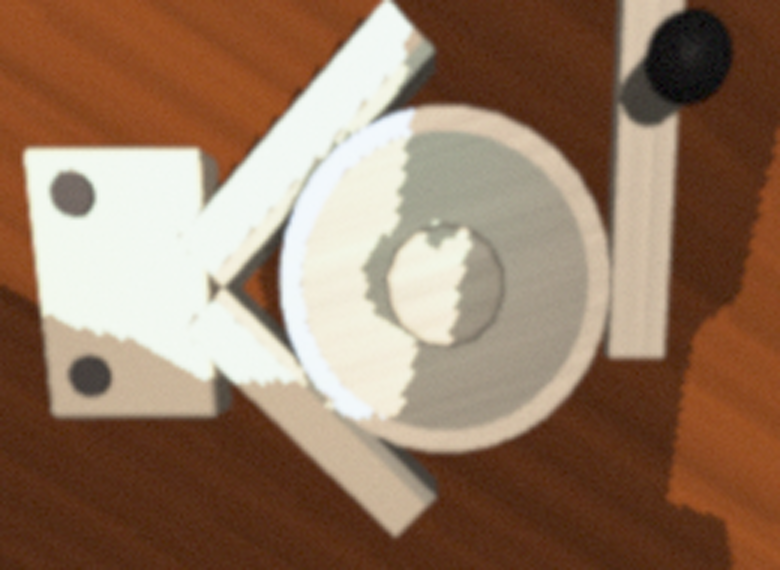

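In this view the knob is at crop row 285, against 286 predicted for the jig axis. The lid's ellipse, corrected for perspective, is also centred at about row 286. The tin is home, the bar is shut and the arm is clear.

```bash
python3 -c "
from plant import ctrl
print(ctrl.close_job())"
```

```text
the job is handed in; nothing more can be done
None
```

The tin is bedded and centred in the V, the keeper bar is shut to its stop, everything is released, and the job was handed in at about 27 s; no verdict was returned. The face forces were only inferred, from a wrist push of about 19 N along the jig's axis held for about 0.6 s.

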